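# Put the top test plate under the bench magnifier

## Task

Lift the copper plate off the top of the pile without shifting the two plates under it, and lay it gently, flat, on the centre of the white round stage. Then push the magnifier's arm round until its lens stands centred over the stage, and leave it there; do not disturb the other things on the bench.

Things in the scene. Friction and masses are not known exactly. Their poses are not given: they have to be found in the camera images.
- top_plate: flat rectangular copper-coloured test plate, 110 x 50 x 10 mm, 10 mm hole near one end (43 mm from the middle, at +x), 0.25 kg; top of the pile, crossed a little over the brass plate; to be moved. Origin: centre of its underside; x along its length, y across its width, z up. Underside starts 20 mm above the worktop, top 30 mm
- middle_plate: flat rectangular brass-yellow test plate, 110 x 50 x 10 mm, 10 mm hole near one end (43 mm from the middle, at +x), 0.25 kg; middle of the pile, stays where it is (within 12 mm). Origin: centre of its underside; x along its length, y across its width, z up. Its top is 20 mm above the worktop
- bottom_plate: flat rectangular silvery aluminium test plate, 110 x 50 x 10 mm, 10 mm hole near one end (43 mm from the middle, at +x), 0.25 kg; bottom of the pile, on the worktop, stays where it is (within 12 mm). Origin: centre of its underside; x along its length, y across its width, z up
- stage_center (a point): centre of the top face of the specimen stage, a fixed white disc 130 mm across whose flat top is 10 mm above the worktop, with an 8 mm black dot at its centre; a flat steel bar (30 mm wide, 6 mm high) joins it to the magnifier's foot. It lies 190 mm from the column axis, so the lens passes exactly over it
- pivot (a point): point on the axis of the magnifier's fixed upright column at the height of the lens arm, 150 mm above the worktop. Column 20 mm thick on a round dark foot 110 mm across and 20 mm high; the collar of the arm, 34 mm across, is the top of it, 177 mm high with its pin
- lens_center (a point): centre of the round magnifier lens, 150 mm above the worktop, 190 mm from the pivot axis. The lens sits in a white rim 100 mm in outer diameter and 16 mm high (142 to 158 mm above the worktop), carried on a level steel rod 12 mm thick
- lens_arm (a joint): angle of the level lens arm about the vertical column, rad; grows as the lens swings to the robot's left (+y; clockwise from above). Stops at -0.9 and 1.5. Starts parked on the left, 1.0 to 1.5 rad past the stage: swing it to the robot's right. Friction hinge: about 1.5 N sideways at the rim moves it; it stays where left, no spring-back or coasting
- tape_roll: loose roll of label tape, 74 mm across, 19 mm high, a bystander
- timer: loose small white lab timer, 62 x 64 x 18 mm, a bystander
- petri_dish: loose plastic petri dish, 64 mm across, 14 mm high, a bystander

How it is judged:
On the way, in this order (a step that is already met when the one before it is completed fails the run):
1. the copper plate lies flat on the stage, its centre within 20 mm of the stage's centre, let go (horizontal distance between top_plate and stage_center below 0.02 m and z of top_plate in the frame of stage_center between -0.003 and 0.003 m and angle between top_plate's own z axis and vertical below 0.06 rad and linear speed of top_plate below 0.03 m/s and contact force between the fingers and top_plate below 0.1 N), for 0.2 s.
2. the lens centre is at rest within 15 mm (seen from above) of the stage centre (horizontal distance between lens_center and stage_center below 0.015 m and velocity of joint lens_arm between -0.05 and 0.05 rad/s), for 0.2 s.
At the end, for the whole second after the job is handed in: The copper plate lies flat and at rest on the stage, its centre within 20 mm of the stage's centre; the lens is at rest with its centre within 15 mm of the stage's centre, seen from above; the two lower plates are within 12 mm of where they were and the tape roll, timer and petri dish within 30 mm (all of step 1 and all of step 2 and distance of each of bottom_plate, middle_plate from where it was at the start of the episode below 0.012 m and distance of each of tape_roll, timer, petri_dish from where it was at the start of the episode below 0.03 m); the robot touches nothing.
It fails at once if a lower plate of the pile is moved by more than 12 mm (distance of any of bottom_plate, middle_plate from where it was at the start of the episode above 0.012 m).
It fails at once if a loose bystander is moved by more than 30 mm (distance of any of tape_roll, timer, petri_dish from where it was at the start of the episode above 0.03 m).
It fails at once if the copper plate falls (faster than 0.5 m/s with no finger on it) (linear speed of top_plate above 0.5 m/s and contact force between the fingers and top_plate below 0.05 N).
It also fails if it takes over 61 s, if anything falls off the work surface, if the arm or the gripper's body presses on something with over 40 N, if the wrist force passes 120 N, or if a joint passes its speed limit or range.

## Robot

A 6-joint arm with a two-finger parallel gripper is mounted at the origin on a cart in front of the work surface, level with it; the furniture and walls round the work are solid. World frame = base frame: x ahead of the robot, y to its left, z up, the work surface at z = 0. Lengths are in m, angles in rad, forces in N, time in s.
With the tool pointing down it reaches from about 0.35 to 0.975 m from the base axis. Payload 17.4 kg.
Tool frame: the origin (TCP) lies on the centre line of the jaws, within the pads' length; the fingertips stand robot.finger_overhang ahead of it and the grasp point (between the pads) is the TCP (robot.finger_overhang is the distance from the TCP to the fingertips, in m); z points along the fingers, y is the line along which they close (so a half turn about z gives the same grasp; the last joint's range is limited). The gripper opens to 85 mm and grips with 20 to 120 N. Pads are 22 mm wide; open, the fingers measure 114 mm over their backs; the gripper's body (76 mm by 85 mm) begins 54 mm behind the grasp point. The pads swing forward as they close: fully open they stand 13 mm farther back than shut.
Start: joints at [1.119, 0.116, 1.442, -0, 1.584, -0.038], TCP at [0.271, 0.618, 0.25] pointing down, gripper open.
Joint ranges: [-2.83, 2.83], [-0.83, 2.19], [0.07, 2.5], [-1.14, 4.28], [0.01, 3], [-2.97, 2.97]. Speed limits (rad/s): [1.89, 1.89, 2.22, 3.14, 3.14, 3.14].

## Interface

Orientations are given as a unit quaternion [x, y, z, w].
In Python, from cell import robot gives the robot as it stands. Calls block until the motion is done:
- robot.move_pose(position, orientation): joint-space move of the TCP to a pose.
- robot.servo_line(position, rot=None, velocity=0.15, contact_N=None): straight line of the TCP; rot=None keeps the orientation; velocity is the mean speed in m/s. With contact_N (N) it stops when the force on the tool has changed by that much, and returns True; else False.
- robot.set_joints(angles): joint-space move.
- robot.open_gripper() and robot.grasp(): open the fingers fully, or close them until they stop; the grip force is fixed at half the most.
- robot.wait(seconds).
- robot.ik(position, orientation): joint angles nearest the present ones, or None.
- robot.capture(name): name is "scene" or "side" or "wrist"; returns (picture, depth): 480x640x3 uint8, red, green, blue; 480x640 float32, m along the optical axis (not along the pixel's ray), 0 where there is no reading.
- robot.camera_info(name): a dict with "K" (3x3 intrinsics, pixels), "rvec" (rotation vector, rad) and "tvec" (3), from world to camera coordinates, as OpenCV has them. Camera axes: x right, y down, z forward; pixel columns grow to the right and rows downward; lengths in m; the calibration is good to about 2 mm. A picture is of the moment at which its call begins: read the wrist's pose just before it. camera_info takes no time and is no camera call; for the wrist camera it gives the pose at the moment of the call.
A pose or a line that the arm cannot do raises robot.PlanningError and nothing moves.
- robot.sign_off(): hands the job in; it is judged then, once.
Trained networks look in the newest picture that a camera, given by its name, has taken for a name from the list of things; names that differ only in an ending like _2 or _b are one class to them, and where a whole thing is asked for, a point or a joint stands for the part that bears it (a point fixed in the world has none). Each returns a list of dicts, best first, with "score" (0 to 1); they miss things now and then, are a little off and sometimes report something else, mostly with a low value. They report only what shows in the picture. A call takes as long as a camera call.
- robot.find_in(camera, thing): "point" ([row, column] in pixels, amid what is visible of it).
- robot.place_of(camera, thing): "point" ([row, column] in pixels: a listed point, or the origin of a listed thing).
Readings, each from a call of its own:
- robot.get_t(): time.
- robot.get_qpos(): joint angles.
- robot.get_qvel(): joint speeds.
- robot.get_tau(): joint torques, N m.
- robot.get_ee_pos(): TCP position.
- robot.get_ee_rot(): TCP orientation.
- robot.get_wrist_force(): force on the tool from outside, world axes, zero at the start.
- robot.get_ft_torque(): the same for the moment, N m.
- robot.get_width(): finger opening in m.
- robot.get_gripper_force(): force on a finger pad.
Only numpy, scipy, OpenCV 4.12 (cv2) and the standard library are available. Lean on these libraries where they do the work, as an engineer would, in place of code of your own. Each camera call takes 0.05 s, during which the arm holds its last target. There are 200 camera calls.

## Working session

There is one attempt and no reset: what is moved stays moved. The work goes in short steps, each a Python script; the robot and the scene stay as the last script left them, time stands still between calls to the robot, and variables do not carry over. Pictures are saved under pics/ and viewed, at most 10 in all, crops included, and the job is handed in when it is done.

```bash
mkdir -p pics; cat > h.py <<'E'
import numpy as np, cv2
from cell import robot
def cap(n,f=None):
    p,d=robot.capture(n)
    if f: cv2.imwrite('pics/'+f,p[:,:,::-1])
    np.savez('/tmp/'+n+'.npz',p=p,d=d,**{k:np.array(v) for k,v in robot.camera_info(n).items() if k in('K','rvec','tvec')})
    return p,d
def cam(n):
    c=robot.camera_info(n);K=np.array(c['K']);R=cv2.Rodrigues(np.array(c['rvec'],float))[0];return K,R,np.array(c['tvec'],float).ravel()
def atz(n,px,z):
    K,R,t=cam(n);r=R.T@np.linalg.inv(K)@[px[1],px[0],1];c=-R.T@t
    return c+r*(z-c[2])/r[2]
def cloud(n,d):
    K,R,t=cam(n);v,u=np.mgrid[:d.shape[0],:d.shape[1]]
    P=np.stack([(u-K[0,2])/K[0,0]*d,(v-K[1,2])/K[1,1]*d,d],-1)
    return (P-t)@R
E
python3 - <<'E'
from h import *
print(robot.get_t(),robot.finger_overhang,robot.get_ee_rot())
ims=[]
for n in('scene','side','wrist'):
    p,d=cap(n,n+'0.png')
    print(n,'cam at',(-cam(n)[1].T@cam(n)[2]).round(3))
    for th,z in(('top_plate',.03),('middle_plate',.02),('bottom_plate',.01),('stage_center',.01),('pivot',.15),('lens_center',.15),('tape_roll',.01),('timer',.01),('petri_dish',.01)):
        for r in robot.place_of(n,th)[:1]:
            q=np.array(r['point']);print(n,th,q.round(),round(r['score'],2),atz(n,q,z).round(3), cloud(n,d)[int(q[0]),int(q[1])].round(3))
print(robot.get_t())
E
```

```text
0.0 0.019 [ 2.05402804e-01  9.78677336e-01 -5.81196995e-04 -1.46913248e-04]
scene cam at [0.077 1.022 1.159]
scene middle_plate [191. 398.] 0.47 [ 0.526 -0.335  0.02 ] [ 0.521 -0.316  0.035]
scene bottom_plate [198. 409.] 0.45 [ 0.49  -0.332  0.01 ] [ 0.486 -0.311  0.03 ]
scene pivot [222. 310.] 0.88 [0.621 0.044 0.15 ] [0.615 0.058 0.165]
scene lens_center [278. 306.] 0.74 [0.536 0.213 0.15 ] [0.537 0.212 0.151]
scene tape_roll [334. 246.] 0.84 [0.637 0.328 0.01 ] [0.644 0.323 0.   ]
scene timer [384. 226.] 0.92 [0.601 0.465 0.01 ] [0.6   0.467 0.018]
scene petri_dish [220. 312.] 0.44 [ 0.695 -0.106  0.01 ] [0.608 0.055 0.176]
side cam at [ 0.325 -0.487  1.219]
side top_plate [386. 358.] 0.63 [ 0.516 -0.338  0.03 ] [ 0.515 -0.336  0.032]
side middle_plate [389. 362.] 0.68 [ 0.522 -0.348  0.02 ] [ 0.518 -0.348  0.031]
side bottom_plate [388. 353.] 0.6 [ 0.504 -0.335  0.01 ] [ 0.501 -0.337  0.026]
side stage_center [284. 276.] 0.94 [0.434 0.018 0.01 ] [0.433 0.023 0.006]
side pivot [227. 328.] 0.98 [0.615 0.054 0.15 ] [0.609 0.047 0.167]
side lens_center [193. 275.] 0.62 [0.526 0.222 0.15 ] [0.525 0.226 0.149]
side tape_roll [178. 297.] 0.71 [0.642 0.34  0.01 ] [0.641 0.345 0.007]
side timer [157. 277.] 0.59 [0.615 0.446 0.01 ] [0.615 0.444 0.014]
side petri_dish [285. 381.] 0.93 [ 0.709 -0.113  0.01 ] [ 0.706 -0.112  0.017]
wrist cam at [0.209 0.645 0.374]
1.5
```

View pics/scene0.png

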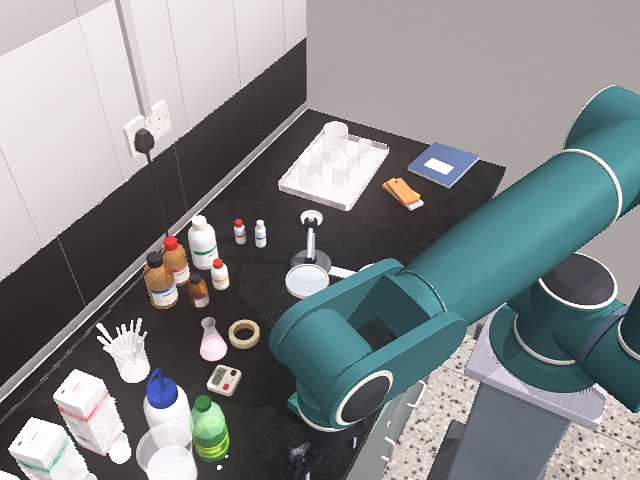

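View pics/side0.png

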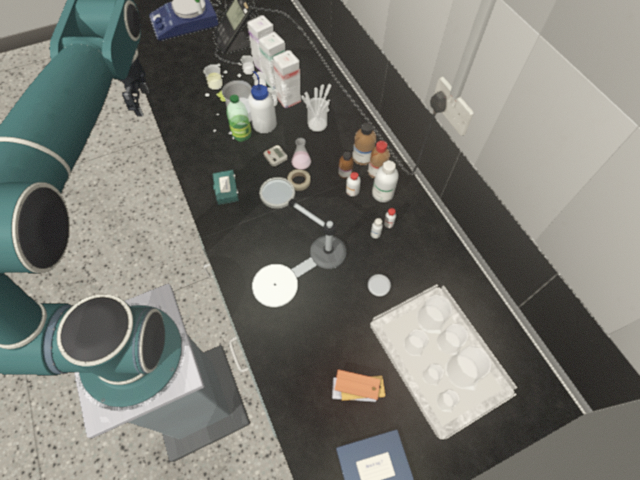

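The scene view is partly blocked by the arm. The side view shows the pile at about (row 386, col 358), the stage dot at (284, 276), the column at (250, 328) and the lens at (193, 277). I'll segment the plate for its yaw, then look at it with the wrist camera.

```bash
cat >> h.py <<'E'
from scipy.spatial.transform import Rotation as Rn
def down(yaw): # tool z down, tool y axis along world angle yaw
    y=np.array([np.cos(yaw),np.sin(yaw),0]);z=np.array([0,0,-1.]);return Rn.from_matrix(np.c_[np.cross(y,z),y,z]).as_quat()
def plate(n,p,z,save=None):
    h=cv2.cvtColor(p,cv2.COLOR_RGB2HSV)
    m=cv2.inRange(h,(4,100,120),(16,255,255));m=cv2.morphologyEx(m,cv2.MORPH_OPEN,np.ones((3,3)))
    nn,l,s,c=cv2.connectedComponentsWithStats(m)
    out=[]
    for i in range(1,nn):
        if s[i,4]<150: continue
        v,u=np.where(l==i)
        W=np.array([atz(n,(a,b),z) for a,b in zip(v,u)])
        (cx,cy),(w,hh),a=cv2.minAreaRect((W[:,:2]*1000).astype(np.float32))
        if w<hh:a+=90
        out.append((s[i,4],c[i].round(),round(cx/1000,4),round(cy/1000,4),round(max(w,hh)),round(min(w,hh)),round(a%180,1)))
    return out
E
python3 - <<'E'
from h import *
print(plate('side',np.load('/tmp/side.npz')['p'],.03))
# tool axes now
print(Rn.from_quat(robot.get_ee_rot()).as_matrix().round(2))
K,R,t=cam('wrist');print(K.round(),'optical axis',R[2].round(2))
for th in np.radians([0,90,60,100,120,-60,-80,-90]): print(np.degrees(th),robot.ik([.515,-.337,.3],down(th)))
E
```

```text
[(np.int32(258), array([364., 141.]), 0.9099, 0.3729, 84, 56, 61.5), (np.int32(225), array([378., 157.]), 0.9165, 0.2857, 79, 53, 44.5), (np.int32(920), array([357., 384.]), 0.5149, -0.3324, 113, 54, 143.1)]
[[-0.92  0.4   0.  ]
 [ 0.4   0.92 -0.  ]
 [-0.   -0.   -1.  ]]
[[381.   0. 321.]
 [  0. 381. 240.]
 [  0.   0.   1.]] optical axis [ 0.24 -0.11 -0.96]
0.0 [-6.20884522e-01 -2.20230644e-02  1.50469056e+00 -4.44089210e-16
  1.65892515e+00 -6.20884522e-01]
90.0 [-6.20884522e-01 -2.20230644e-02  1.50469056e+00 -4.44089210e-16
  1.65892515e+00 -2.19168085e+00]
59.99999999999999 [-6.20884522e-01 -2.20230644e-02  1.50469056e+00 -4.44089210e-16
  1.65892515e+00 -1.66808207e+00]
100.0 [-6.20884522e-01 -2.20230644e-02  1.50469056e+00 -4.44089210e-16
  1.65892515e+00 -2.36621377e+00]
119.99999999999999 [-6.20884522e-01 -2.20230644e-02  1.50469056e+00 -4.44089210e-16
  1.65892515e+00 -2.71527962e+00]
-59.99999999999999 [-6.20884522e-01 -2.20230644e-02  1.50469056e+00 -4.44089210e-16
  1.65892515e+00  4.26313030e-01]
-80.0 [-6.20884522e-01 -2.20230644e-02  1.50469056e+00 -4.44089210e-16
  1.65892515e+00  7.75378880e-01]
-90.0 [-6.20884522e-01 -2.20230644e-02  1.50469056e+00 -4.44089210e-16
  1.65892515e+00  9.49911805e-01]
```

```bash
python3 - <<'E'
from h import *
q=robot.get_qpos()
robot.servo_line([.271,.618,.38],velocity=.3)
o=down(np.radians(53.1))
robot.move_pose([.515,-.334,.36],o)
robot.servo_line([.515,-.334,.26],velocity=.25)
def look(f):
    p,d=cap('wrist',f)
    for r in plate('wrist',p,.03): print(r)
    C=cloud('wrist',d)
    for r in plate('wrist',p,.03)[-3:]:
        u,v=map(int,r[1]);print('depth z',np.median(C[v-5:v+6,u-5:u+6].reshape(-1,3),0).round(4))
    print(robot.place_of('wrist','top_plate')[:1],robot.place_of('wrist','middle_plate')[:1])
look('w1.png')
robot.servo_line([.535,-.30,.20],velocity=.25)
look('w2.png')
print(robot.get_t(),robot.get_qpos().round(3) if hasattr(robot.get_qpos(),'round') else robot.get_qpos())
# stage cloud from side
p,d=cap('side','side1.png')
print(robot.place_of('side','stage_center')[:1],robot.place_of('side','lens_center')[:1],robot.place_of('side','pivot')[:1])
p,d=cap('scene','scene1.png')
for th,z in(('stage_center',.01),('pivot',.15),('lens_center',.15)):
    for r in robot.place_of('scene',th)[:1]: print(th,r,atz('scene',r['point'],z))
E
```

```text
Traceback (most recent call last):
  File "h.py", line 28, in plate
    W=np.array([atz(n,(a,b),z) for a,b in zip(v,u)])
                ~~~^^^^^^^^^^^
  File "h.py", line 11, in atz
    K,R,t=cam(n);r=R.T@np.linalg.inv(K)@[px[1],px[0],1];c=-R.T@t
          ~~~^^^
  File "h.py", line 9, in cam
    c=robot.camera_info(n);K=np.array(c['K']);R=cv2.Rodrigues(np.array(c['rvec'],float))[0];return K,R,np.array(c['tvec'],float).ravel()
ValueError: time passes only in moves, steps and waits
```

View pics/w1.png

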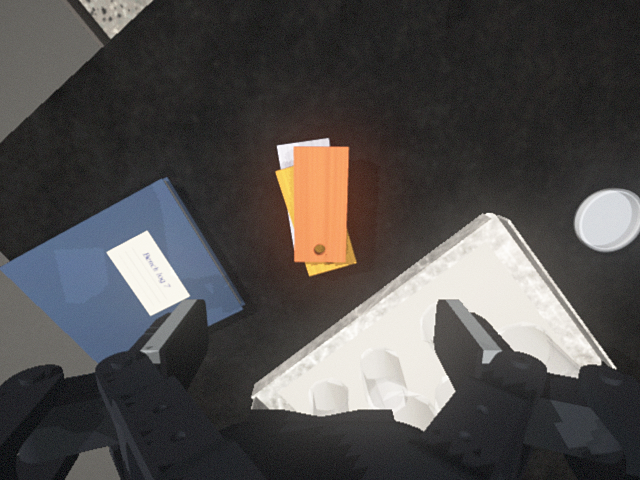

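The wrist view shows the copper plate centred at about (row 205, col 321), with brass showing at left and lower right and silver at the top. The tape and tray stay clear of the finger sites. I'll vectorise the projection so it calls camera_info only once.

```bash
sed -i 's/^    W=np.array.*/    W=atzs(n,v,u,z)/' h.py; cat >> h.py <<'E'
def atzs(n,v,u,z):
    K,R,t=cam(n);r=np.c_[u,v,np.ones(len(u))]@np.linalg.inv(K).T@R;c=-R.T@t
    return c+r*((z-c[2])/r[:,2])[:,None]
def tri(obs): # [(K,R,t,(row,col))]
    A=[];b=[]
    for K,R,t,px in obs:
        r=R.T@np.linalg.inv(K)@[px[1],px[0],1];r/=np.linalg.norm(r);M=np.eye(3)-np.outer(r,r);A.append(M);b.append(M@(-R.T@t))
    return np.linalg.lstsq(np.vstack(A),np.hstack(b),rcond=None)[0]
E
python3 - <<'E'
from h import *
print(robot.get_ee_pos())
obs=[]
def look(f):
    p,d=cap('wrist',f); P=plate('wrist',p,.03);C=cloud('wrist',d);K,R,t=cam('wrist')
    for r in sorted(P,key=lambda r:-r[0])[:2]: print(r)
    r=max(P,key=lambda r:r[0]);u,v=map(int,r[1]);print('depth',np.median(C[v-5:v+6,u-5:u+6].reshape(-1,3),0).round(4))
    q=(r[1][1],r[1][0]);obs.append((K,R,t,q))
look('w1b.png')
robot.servo_line([.535,-.30,.20],velocity=.25)
look('w2.png')
print('tri',tri(obs))
S={}
for n in('side','scene'):
    p,d=cap(n,n+'1.png');S[n]=cam(n)
    for th,z in(('stage_center',.01),('pivot',.15),('lens_center',.15)):
        for r in robot.place_of(n,th)[:1]: 
            print(n,th,r,atz(n,r['point'],z).round(4)); S[n,th]=r['point']
for th in('stage_center','pivot','lens_center'):
    if ('side',th) in S and ('scene',th) in S: print('tri',th,tri([(*S[n],S[n,th]) for n in('side','scene')]).round(4))
print(robot.get_t())
E
```

```text
[ 0.51548848 -0.33421251  0.26230112]Traceback (most recent call last):
  File "<stdin>", line 9, in <module>
  File "<stdin>", line 5, in look
  File "h.py", line 28, in plate
    W=np.array([atz(n,(a,b),z) for a,b in zip(v,u)])
                ~~~^^^^^^^^^^^
  File "h.py", line 11, in atz
    K,R,t=cam(n);r=R.T@np.linalg.inv(K)@[px[1],px[0],1];c=-R.T@t
          ~~~^^^
  File "h.py", line 9, in cam
    c=robot.camera_info(n);K=np.array(c['K']);R=cv2.Rodrigues(np.array(c['rvec'],float))[0];return K,R,np.array(c['tvec'],float).ravel()
ValueError: time passes only in moves, steps and waits
```

```bash
sed -i 's/^ *W=np.array.*/        W=atzs(n,v,u,z)/' h.py
python3 - <<'E'
from h import *
obs=[]
def look(f):
    p,d=cap('wrist',f); P=plate('wrist',p,.03);C=cloud('wrist',d);K,R,t=cam('wrist')
    for r in sorted(P,key=lambda r:-r[0])[:2]: print(r)
    r=max(P,key=lambda r:r[0]);u,v=map(int,r[1]);print('depth',np.median(C[v-5:v+6,u-5:u+6].reshape(-1,3),0).round(4))
    q=(r[1][1],r[1][0]);obs.append((K,R,t,q))
look('w1b.png')
robot.servo_line([.535,-.30,.20],velocity=.25)
look('w2.png')
print('tri',tri(obs))
S={}
for n in('side','scene'):
    p,d=cap(n,n+'1.png');S[n]=cam(n)
    for th,z in(('stage_center',.01),('pivot',.15),('lens_center',.15)):
        for r in robot.place_of(n,th)[:1]: 
            print(n,th,r,atz(n,r['point'],z).round(4)); S[n,th]=r['point']
for th in('stage_center','pivot','lens_center'):
    if ('side',th) in S and ('scene',th) in S: print('tri',th,tri([(*S[n],S[n,th]) for n in('side','scene')]).round(4))
print(robot.get_t())
E
```

```text
(np.int32(6140), array([321., 202.]), 0.5133, -0.3333, 111, 51, 142.0)
depth [ 0.5111 -0.3314  0.0293]
(np.int32(8645), array([271., 221.]), 0.5137, -0.3344, 111, 52, 142.6)
depth [ 0.5103 -0.3319  0.0306]
tri [ 0.50991156 -0.33055315  0.03710925]
side pivot {'point': [227.1, 328.0], 'score': 0.67} [0.6157 0.0545 0.15  ]
side lens_center {'point': [192.0, 275.2], 'score': 0.75} [0.5283 0.2238 0.15  ]
scene stage_center {'point': [278.1, 378.3], 'score': 0.9} [0.4351 0.0106 0.01  ]
scene pivot {'point': [221.6, 311.3], 'score': 0.76} [0.6188 0.0387 0.15  ]
scene lens_center {'point': [281.4, 309.0], 'score': 0.78} [0.5254 0.2191 0.15  ]
tri pivot [0.6129 0.0491 0.1607]
tri lens_center [0.526  0.2213 0.1529]
7.0917
```

View pics/scene1.png

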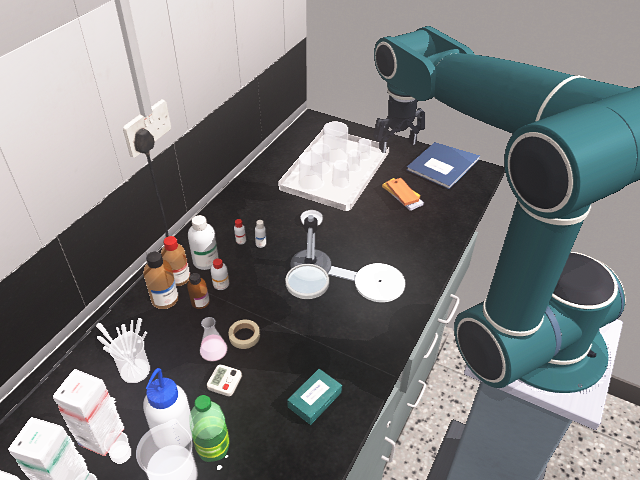

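Scene view: the stage dot is at (281, 379), the lens at (281, 308) and the column top at (218, 311). The view is clear. Grasping now.

```bash
python3 - <<'E'
from h import *
for n in('side','scene'):
    p=np.load(f'/tmp/{n}.npz')['p'] 
    g=cv2.cvtColor(p,cv2.COLOR_RGB2GRAY)
    c=(284,276) if n=='side' else (281,379)
    w=g[c[0]-6:c[0]+7,c[1]-6:c[1]+7].astype(float);w=np.clip(np.median(w)-30-w,0,None);v,u=np.mgrid[c[0]-6:c[0]+7,c[1]-6:c[1]+7]
    q=((w*v).sum()/w.sum(),(w*u).sum()/w.sum());print(n,q,atz(n,q,.01).round(4),w.max())
o=down(np.radians(52.3));x,y=.5137,-.334
robot.servo_line([x,y,.10],rot=o,velocity=.2)
print('contact',robot.servo_line([x,y,.040],velocity=.06,contact_N=4),robot.get_ee_pos())
robot.grasp();print(robot.get_width(),robot.get_gripper_force(),robot.get_wrist_force())
robot.servo_line([x,y,.055],velocity=.03)
print(robot.get_width(),robot.get_gripper_force(),robot.get_wrist_force(),robot.get_t())
cap('wrist','g.png');cap('side','g_side.png')
E
python3 -c "
import cv2,numpy as np
a=cv2.imread('pics/g.png');b=cv2.imread('pics/g_side.png')[330:450,290:440]
b=cv2.resize(b,(600,480))[:, :]
cv2.imwrite('pics/gg.png',cv2.resize(np.hstack([a,b]),(800,310)))"
```

```text
side (np.float64(nan), np.float64(nan)) [nan nan nan] 0.0
scene (np.float64(280.4965034965035), np.float64(379.6027972027972)) [0.4286 0.0167 0.01  ] 176.0
contact False [ 0.51390416 -0.3341283   0.04045997]
0.04790975636236143 62.21084117889404 [-1.2785513   1.14798812  5.15149033]
0.04751193323722783 62.09236979484558 [-0.35294771  0.26583694 -2.428032  ] 10.0417<stdin>:7: RuntimeWarning: invalid value encountered in scalar divide
```

View pics/gg.png

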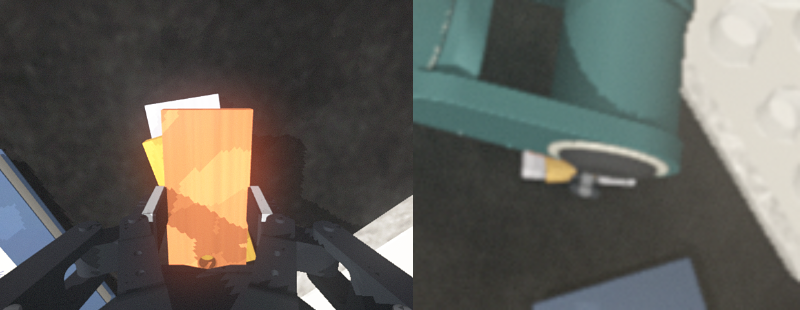

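The copper plate is held level between the pads, and the brass and silver plates are still in place below (the weight reading of about 2.4 N agrees). I'll carry it towards the stage and find the dot with the wrist camera.

```bash
python3 - <<'E'
from h import *
o=down(np.radians(52.3))
robot.servo_line([.5137,-.334,.25],velocity=.2)
def dot(f):
    p,d=cap('wrist',f);K,R,t=cam('wrist');g=cv2.cvtColor(p,cv2.COLOR_RGB2GRAY)
    X=R@np.array([.431,.016,.01])+t;u,v=(K@X)[:2]/X[2];u,v=int(u),int(v);print('pred',v,u)
    s=24;v0,u0=max(v-s,0),max(u-s,0);w=g[v0:v+s,u0:u+s];m=(w<90).astype(np.uint8)
    n,l,st,c=cv2.connectedComponentsWithStats(m)
    for i in range(1,n): 
        q=(c[i][1]+v0,c[i][0]+u0);print(st[i,4],np.round(q,1),atz('wrist',q,.01).round(4),cloud('wrist',d)[int(q[0]),int(q[1])].round(4))
    print(robot.place_of('wrist','stage_center')[:1])
robot.move_pose([.526,-.055,.26],o);dot('d1.png')
robot.servo_line([.51,-.03,.20],velocity=.2);dot('d2.png')
print(robot.get_t(),robot.get_width(),robot.get_wrist_force())
for r in robot.place_of('wrist','stage_center')[:1]: print(atz('wrist',r['point'],.01))
E
```

```text
pred 75 320
45 [ 71.4 319.3] [0.4279 0.0175 0.01  ] [0.4274 0.0176 0.0091]
[{'point': [73.4, 318.3], 'score': 0.77}]
pred 102 306
60 [ 98.2 305.7] [0.4286 0.0175 0.01  ] [0.4282 0.0172 0.0107]
[{'point': [100.3, 303.3], 'score': 0.58}]
13.0333 0.04771179062726871 [ 0.47329809  0.46890831 -3.02373633]
[0.4288034  0.01517256 0.01      ]
```

View pics/d2.png

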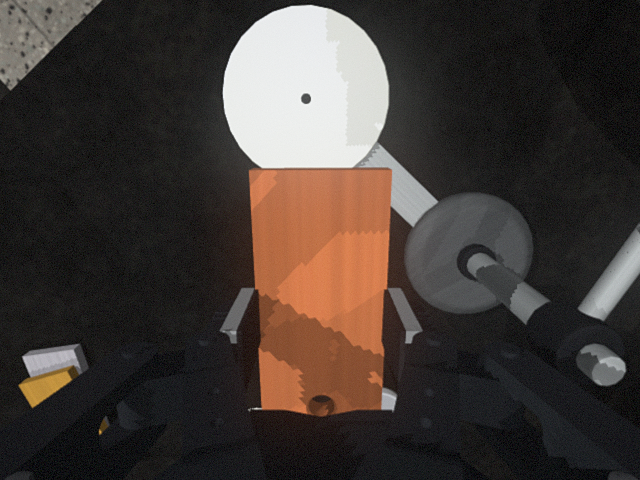

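The dot is at (row 98, col 306) and the plate is level and square in the jaws. The stage centre comes to (0.4284, 0.0175), so I'm placing it there.

```bash
python3 - <<'E'
from h import *
x,y=.4284,.0175
robot.servo_line([x,y,.10],velocity=.2)
robot.servo_line([x,y,.040],velocity=.08)
c=robot.servo_line([x,y,.0275],velocity=.015,contact_N=3)
print(c,robot.get_ee_pos(),robot.get_wrist_force())
robot.wait(.2);robot.open_gripper();robot.wait(.2)
robot.servo_line([x,y,.10],velocity=.12)
robot.servo_line([x-.03,y-.12,.28],velocity=.25)
for n in('side','scene'):
    p,d=cap(n,n+'2.png')
    for r in plate(n,p,.02): 
        if r[2]<.6: print(n,r)
    for th,z in(('pivot',.15),('lens_center',.15)):
        for r in robot.place_of(n,th)[:1]: print(n,th,r,atz(n,r['point'],z).round(4))
print(robot.get_t())
E
```

```text
True [0.42839169 0.01751234 0.03073051] [-0.5724824  -0.04088421  5.47493523]
side (np.int32(229), array([284., 286.]), 0.4518, -0.0007, 48, 48, 53.1)
side pivot {'point': [229.0, 330.0], 'score': 0.74} [0.6181 0.0468 0.15  ]
side lens_center {'point': [191.1, 274.4], 'score': 0.59} [0.5274 0.2277 0.15  ]
scene (np.int32(677), array([380., 280.]), 0.4271, 0.0205, 117, 53, 142.0)
scene pivot {'point': [222.6, 312.1], 'score': 0.89} [0.6152 0.041  0.15  ]
scene lens_center {'point': [279.4, 308.8], 'score': 0.92} [0.5287 0.2139 0.15  ]
18.375
```

View pics/scene2.png

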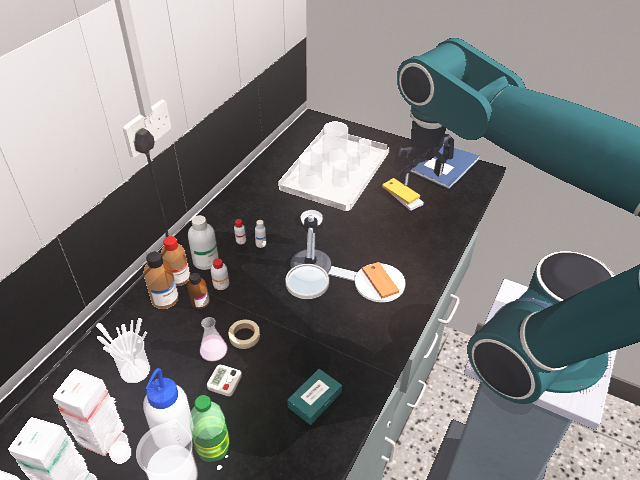

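The copper plate lies centred on the stage, its middle at about (280, 380) in the scene view. The brass and silver plates are undisturbed. Next I'll check the clearance round the lens before swinging it.

```bash
python3 - <<'E'
from h import *
for n in('side','scene'):
    d=np.load(f'/tmp/{n}.npz')['d'];C=cloud(n,d).reshape(-1,3);C=C[d.ravel()>0]
    m=(C[:,2]>.06)&(C[:,2]<.4)&(C[:,0]>.45)&(C[:,0]<.85)&(C[:,1]>.1)&(C[:,1]<.5);C=C[m]
    g={}
    for x,y,z in C: k=(int(x/.04),int(y/.04));g.setdefault(k,[]).append(z)
    print(n);print(sorted((round(k[0]*.04,2),round(k[1]*.04,2),round(float(np.percentile(v,95)),3)) for k,v in g.items() if len(v)>3))
    # rim points: fit circle
    m=(abs(C[:,2]-.155)<.012)&(np.hypot(C[:,0]-.527,C[:,1]-.22)<.07)
    q=C[m];print(len(q), np.median(q,0), q.min(0),q.max(0))
E
```

```text
side
[(0.52, 0.12, 0.162), (0.52, 0.16, 0.16), (0.52, 0.2, 0.155), (0.52, 0.24, 0.16), (0.56, 0.08, 0.159), (0.56, 0.12, 0.159), (0.56, 0.16, 0.16), (0.56, 0.2, 0.161), (0.56, 0.24, 0.16), (0.64, 0.36, 0.105), (0.64, 0.4, 0.107), (0.68, 0.36, 0.107), (0.68, 0.4, 0.11), (0.76, 0.2, 0.092), (0.76, 0.24, 0.077), (0.76, 0.28, 0.1), (0.76, 0.48, 0.145), (0.8, 0.16, 0.104), (0.8, 0.2, 0.071), (0.8, 0.24, 0.077), (0.8, 0.28, 0.101), (0.8, 0.48, 0.132), (0.84, 0.12, 0.114), (0.84, 0.16, 0.119), (0.84, 0.32, 0.108)]
247 [0.5624133  0.21928763 0.15496974] [0.52966104 0.15621852 0.14406389] [0.58122813 0.27044569 0.16608392]
scene
[(0.48, 0.16, 0.16), (0.48, 0.2, 0.159), (0.48, 0.24, 0.16), (0.52, 0.16, 0.16), (0.52, 0.2, 0.156), (0.52, 0.24, 0.159), (0.56, 0.08, 0.158), (0.56, 0.12, 0.159), (0.56, 0.16, 0.159), (0.56, 0.2, 0.16), (0.56, 0.24, 0.16), (0.64, 0.36, 0.106), (0.64, 0.4, 0.102), (0.68, 0.36, 0.108), (0.68, 0.4, 0.106), (0.76, 0.2, 0.09), (0.76, 0.24, 0.077), (0.76, 0.28, 0.1), (0.76, 0.48, 0.144), (0.8, 0.16, 0.108), (0.8, 0.2, 0.067), (0.8, 0.28, 0.101), (0.8, 0.48, 0.13), (0.84, 0.12, 0.119), (0.84, 0.16, 0.119), (0.84, 0.28, 0.098), (0.84, 0.32, 0.112)]
1287 [0.53067694 0.22155945 0.1536704 ] [0.48039774 0.15742812 0.14342511] [0.57978154 0.27158009 0.16399838]
```

Nothing near the sweep is taller than 0.11 m except the lens itself. I'll push the trailing side of the rim with closed fingers along an arc, stopping short of the target so I can measure.

```bash
cat >> h.py <<'E'
PV=np.array([.6158,.049])
def fp(deg,z=.155):
    a=np.radians(deg);return [*(PV+.19*np.array([np.cos(a),np.sin(a)])),z],down(a-np.pi)
def rim(n,guess):
    d=cap(n)[1];C=cloud(n,d).reshape(-1,3);C=C[(d.ravel()>0)]
    q=C[(abs(C[:,2]-.154)<.012)&(np.hypot(*(C[:,:2]-guess).T)<.062)][:,:2]
    (x,y),r=cv2.minEnclosingCircle((q*1000).astype(np.float32));return len(q),round(x/1000,4),round(y/1000,4),round(r,1)
E
python3 - <<'E'
from h import *
robot.grasp()
p,o=fp(86,.30);robot.move_pose(p,o);print(robot.get_qpos())
p,o=fp(86);print('hit',robot.servo_line(p,velocity=.15,contact_N=6))
f0=np.array(robot.get_wrist_force())
for k in range(90,163,4):
    p,o=fp(k);robot.servo_line(p,rot=o,velocity=.1)
    if k%12==6: print(k,(np.array(robot.get_wrist_force())-f0).round(1))
print(robot.get_t(),robot.get_ee_pos())
for n in('side','scene'):
    cap(n,n+'3.png')
    for r in robot.place_of(n,'lens_center')[:1]: 
        g=atz(n,r['point'],.15);print(n,r,g.round(4),rim(n,g[:2]))
E
```

```text
[ 3.24175397e-01  1.02433722e-01  1.37640819e+00 -4.25709918e-05
  1.66264931e+00  1.96460895e+00]
hit False
90 [ 0.2 -0.4 -0.1]
102 [ 0.2 -0.1  0.1]
114 [ 0.9 -0.  -0.1]
126 [ 1.4 -0.  -0.7]
138 [1.  0.5 0.2]
150 [ 1.3 -0.2 -0.2]
162 [ 0.9  0.2 -0.4]
28.3333 [0.43537165 0.10802696 0.15506394]
side {'point': [253.8, 262.5], 'score': 0.66} [0.4218 0.0542 0.15  ] (1102, 0.4298, 0.0505, 56.9)
scene {'point': [249.0, 385.1], 'score': 0.92} [0.4162 0.0392 0.15  ] (434, 0.4233, 0.0465, 52.0)
```

View pics/scene3.png

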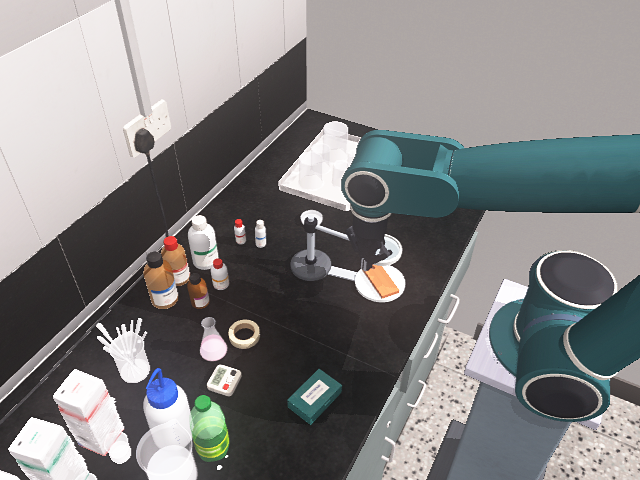

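The lens now stands near (0.425, 0.047), about 9° short of the stage centre. I'll push a bit further, back off and measure with a clear view.

```bash
python3 - <<'E'
from h import *
for k in(166,170):
    p,o=fp(k);robot.servo_line(p,rot=o,velocity=.06)
robot.wait(.2)
p,o=fp(158);robot.servo_line(p,rot=o,velocity=.1)
p,o=fp(158,.30);robot.servo_line(p,velocity=.2)
p=[.45,.30,.32];robot.move_pose(p,o)
for n in('side','scene'):
    cap(n,n+'4.png')
    for r in robot.place_of(n,'lens_center')[:1]: 
        g=atz(n,r['point'],.15);q=rim(n,g[:2]);print(n,r,g.round(4),q,rim(n,q[1:3]))
    for r in robot.place_of(n,'pivot')[:1]: print('pivot',atz(n,r['point'],.15).round(4))
print(robot.get_t())
E
python3 -c "
import cv2,numpy as np
a=cv2.imread('pics/side4.png')[150:390,180:420];b=cv2.imread('pics/scene4.png')[150:390,270:510]
cv2.imwrite('pics/c4.png',cv2.resize(np.hstack([a,b]),(800,400)))"
```

```text
side {'point': [262.7, 265.8], 'score': 0.6} [0.42   0.0261 0.15  ] (1084, 0.4317, 0.018, 52.1) (1112, 0.4369, 0.0181, 56.8)
pivot [0.6138 0.0456 0.15  ]
scene {'point': [243.7, 383.0], 'score': 0.86} [0.4281 0.0249 0.15  ] (1086, 0.4338, 0.0232, 56.5) (1109, 0.4364, 0.0238, 59.0)
32.2583
```

View pics/c4.png

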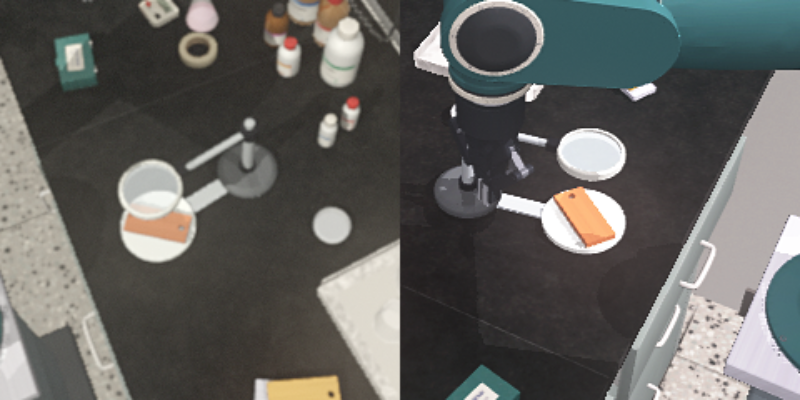

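Both views show the lens nearly over the stage, with only a few millimetres to check. The rod biases the circle fit in x only, so I'll use the y-extent of the rim.

```bash
python3 - <<'E'
from h import *
for n in('side','scene'):
    d=np.load(f'/tmp/{n}.npz')['d'];C=cloud(n,d).reshape(-1,3)
    q=C[(d.ravel()>0)&(abs(C[:,2]-.154)<.014)&(C[:,0]<.485)&(np.hypot(C[:,0]-.428,C[:,1]-.022)<.075)]
    print(n,len(q),np.percentile(q[:,0],[0,.5,99.5,100]).round(4),np.percentile(q[:,1],[0,.5,99.5,100]).round(4))
    q=q[q[:,0]<.46]
    # ring points at outer radius: least squares for centre with r=.05 on hull
    h=cv2.convexHull((q[:,:2]*1000).astype(np.float32))[:,0]
    from scipy.optimize import least_squares
    print(least_squares(lambda c:np.hypot(*(h-c).T)-50,[428,22],loss='soft_l1').x)
E
```

```text
side 1089 [0.3802 0.3818 0.4832 0.4846] [-0.0313 -0.0302  0.0654  0.0691]
[428.64907135  18.542959  ]
scene 1081 [0.378  0.3792 0.4837 0.4848] [-0.0321 -0.0276  0.0701  0.0718]
[426.80734908  20.47727164]
```

The lens is at (0.428, 0.0195), about 2 mm from the stage centre. The plate is also within tolerance, so I'm handing in.

```bash
python3 -c "
from cell import robot
print(robot.sign_off(),robot.get_t())"
```

```text
the job is handed in; nothing more can be done
the job is handed in; nothing more can be done
```

I handed the job in at about 32 s of the 61 s allowed; the sign-off gave no verdict. By my measurements the copper plate lies about 3 mm from the stage centre and the lens about 2 mm from it, and in the pictures the two lower plates and the loose items look unmoved.

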